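# Break a jammed T-stake out of its taper and hang it up

## Robot

A 6-joint arm with a two-finger parallel gripper is mounted at the origin on the work surface. World frame = base frame: x ahead of the robot, y to its left, z up, the work surface at z = 0. Lengths are in m, angles in rad, forces in N, time in s.
With the tool pointing down it reaches from about 0.275 to 0.85 m from the base axis. Payload 19 kg.
Tool frame: the origin (TCP) lies midway between the tips of the shut fingers; the grasp point (between the pads) lies arm.grip_depth behind it (arm.grip_depth is the distance from the TCP to the grasp point, in m); z points along the fingers, y is the line along which they close (so a half turn about z gives the same grasp; the last joint's range is limited). The gripper opens to 85 mm and grips with 20 to 120 N. Pads are 22 mm wide; open, the fingers measure 114 mm over their backs; the gripper's body (76 mm by 85 mm) begins 54 mm behind the grasp point. The pads swing forward as they close: fully open they stand 13 mm farther back than shut.
Start: joints at [-0.134, 0.15, 1.437, -0, 1.554, -0.134], TCP at [0.575, -0, 0.231] pointing down, gripper open.
Joint ranges: [-2.8, 2.8], [-0.68, 2.1], [0.12, 2.68], [-1.39, 4.53], [0.16, 2.79], [-2.81, 2.81]. Speed limits (rad/s): [1.89, 1.89, 2.22, 3.01, 3.01, 3.01].

## Interface

Orientations are given as a unit quaternion [w, x, y, z].
In Python, from rig import arm gives the robot as it stands.
- The arm moves only by the tool send_rows, never from a script. Its argument "series" is one flat list of numbers, 5 for each row, row after row: the shift along the tool's x, y, z in mm, then the turn about the tool's z in rad, then the closure, from -1 (fully open) to 1 (shut). A call has exactly 10 rows; each row shifts and turns the commanded pose from where the row before left it, along the tool's axes as they then stand; what a row does not reach is not made up. A row lasts 1/12 s, in which the tool goes at most 41.7 mm and 7.16 degrees, less where a joint would pass 70% of its speed; a pose out of reach is approached as far as the arm can. A call is refused whole if a number of a shift passes 41.7 or a number of a turn 0.125, either way. A call with a gripper value outside its range is refused whole. The fingers move at their own pace and stop on an object; "grip_force" is the grip in N (left out, the last holds). Time passes only in rows, so rows that do not move let the fingers close, or fill a call up. It gives the time, the measured TCP pose, the force, the opening and the grip force at its end, in the units of the state.
- arm.state(): the state, without advancing time (a new reading comes with each control period).
- arm.read_camera(name): name is "scene" or "side" or "wrist"; returns the picture (420x560x3 uint8, red, green, blue); there is no depth.
- arm.get_calibration(name): a dict with "K" (3x3 intrinsics, pixels), "rvec" (rotation vector, rad) and "tvec" (3), from world to camera coordinates, as OpenCV has them. Camera axes: x right, y down, z forward; pixel columns grow to the right and rows downward; lengths in m; the calibration is good to about 2 mm. A picture is of the moment at which its call begins: read the wrist's pose just before it. get_calibration takes no time and is no camera call; for the wrist camera it gives the pose at the moment of the call.
- arm.job_done(): hands the job in; it is judged then, once.
The state is a dict: "time": time; "q": joint angles; "joint_velocities": joint speeds; "joint_efforts": joint torques, N m; "eef_pos": TCP position; "eef_rot": TCP orientation; "wrist_force": force on the tool from outside, world axes, zero at the start; "torque": the same for the moment, N m; "width": finger opening in m; "grip_force": force on a finger pad.
Only numpy, scipy, OpenCV 4.12 (cv2) and the standard library are available. Lean on these libraries where they do the work, as an engineer would, in place of code of your own. Each camera call takes 0.05 s, during which the arm holds its last target. There are 200 camera calls.

## Task

The steel T-stake is jammed in its taper holder: twist it by its bar to break it free while it is still seated, then draw it straight up out of the holder. Hang it in the wooden rack at the free place marked with green pads, shank down between the rails and the bar lying square across both rails, without dropping it, and let go. Leave the mushroom stake, bench block, pliers and mallet where they are.

Things in the scene. Friction and masses are not known exactly. Their poses are not given: they have to be found in the camera images.
- stake_bar (a point): Centre of the bright steel T-stake's bar head (0.7 kg in all). Bar 116 mm long along x, 22 wide (y), 24 high (z): flat-sided from x = -58 to +16 mm, round horn from +16 to +58. Grasp it across its width near the middle. Seated, this point is 50 mm above the holder's top face. A twist may need a regrasp: let go, it stays upright and as far turned as it was left.
- stake_end (a point): Tip of the horn, 58 mm along +x from the bar's centre. Twisting (either way, about the vertical) meets a drag of 0.1 to 0.6 N m; after an angle that differs every time and cannot be seen, 15 to 105 degrees, the drag falls away and the stake is free. About 50 degrees farther on it meets a firm stop, so stop turning once the drag has gone.
- holder_mouth (a point): Taper holder, fixed to the bench: dark steel block 80 x 80 mm on a wooden foot 130 x 130 x 14 mm. This point is the centre of the round mouth (34 mm diameter) in its top face, 76 mm above the bench; z up. The stake's foot rests 62 mm below the mouth, so it is clear when raised more than 62 mm.
- rack_free (a point): Free place of the fixed wooden hanging rack, a green pad on each rail: point mid-way between the two rails at the height of their tops, 125 mm above the bench. Rails run along x, 200 mm long, 40 wide, 20 thick, with a gap of 50 mm between; the place is 45 mm from their +x end. y is across the rails: the hung bar lies along y, either way round, its centre 12 mm above this point. z up.
- rack: The hanging rack, base board 210 x 150 x 12 mm; origin at the middle of its underside, same axes as the free place, which lies 55 mm along +x.
- stake: The T-stake, same axes as its bar; origin at the foot, 112 mm below the bar's centre. Down from the bar's underside: neck of 24 mm diameter for 22 mm, taper of 32 narrowing to 27 mm over 54 mm, thin neck, flat tang 30 x 8 mm, 10 mm high. While jammed, a pull lifts it about 1 mm at most, however hard; once free it lifts by its weight alone: do not turn it for the first 30 mm.
- mushroom: Dark mushroom stake already hung in the same rack, 120 mm from the free place towards the rack's -x: domed round head 72 mm in diameter, 26 mm high; origin at the centre of the head's underside, on the rails. Leave alone.
- block: Dark steel bench block 60 x 60 x 28 mm lying on the bench; origin under its centre. Leave alone.
- pliers: Pliers with blue handles lying on the bench, about 180 mm long, 16 mm high; origin under the pivot, jaws to +x. Leave alone.
- mallet: Wooden mallet lying on the bench, head 44 mm in diameter and 80 mm long, handle 210 mm towards its -x; origin under the head. Leave alone.
Not all that is in view belongs to the job. Leave any yellow look-alike of the stake alone.

How it is judged:
By the outcome, as a careful person would: the job done as asked, in the order asked, and still so for the second after the job is handed in, with the robot touching nothing.
It also fails if it takes over 64 s, if anything falls off the work surface, if the arm or the gripper's body presses on something with over 40 N, if the wrist force passes 120 N, or if a joint passes its speed limit or range.

## Working session

There is one attempt and no reset: what is moved stays moved. The work goes in short steps, Python scripts to look and compute and a tool call to move; the robot and the scene stay as the last step left them, time stands still between calls to the robot, and variables do not carry over. Pictures are saved under pics/ and viewed, at most 10 in all, crops included, and the job is handed in when it is done.

Besides the shell and the picture viewer there is one more tool, called after ">>>" as name(argument=value, ...), one argument or row to a line, values as JSON. send_rows: Moves the arm, as the interface text tells. Its arguments: {"type":"object","properties":{"series":{"type":"array","items":{"type":"number"}},"grip_force":{"type":"number"}},"required":["series"]}

```bash
ls; mkdir -p pics; python3 - <<'E'
from rig import arm
import cv2,numpy as np
print(arm.grip_depth); print(arm.state())
for n in("scene","side"):
    im=arm.read_camera(n); cv2.imwrite(f"pics/{n}0.png",im[:,:,::-1])
    c=arm.get_calibration(n);R=cv2.Rodrigues(c["rvec"])[0];print(n,c["K"].round(1).tolist(),(-R.T@c["tvec"].ravel()).round(3),R.round(2).tolist())
E
```

```text
pics
0.0187
{'time': 0.0, 'q': array([-1.34014726e-01,  1.50981184e-01,  1.43798751e+00, -4.23260059e-05,
        1.55377811e+00, -1.34011065e-01]), 'joint_velocities': array([-0.00053432, -0.00163985,  0.00027142,  0.00168798, -0.00091539,
        0.00121612]), 'joint_efforts': array([ 9.08163997e-05, -7.13061190e+01, -5.70858908e+01, -1.86872212e-04,
        9.14935896e-03,  2.21375326e-04]), 'eef_pos': array([ 5.74774199e-01, -1.15954949e-05,  2.30699858e-01]), 'eef_rot': array([-4.46089203e-04,  7.07107694e-01,  7.07105632e-01, -3.66702897e-04]), 'wrist_force': array([-0.57647241,  0.18031446, -0.9689795 ]), 'torque': array([-0.04550134,  0.0372104 , -0.01484183]), 'grip_force': 0.0, 'width': 0.08552112075595508}
scene [[416.4, 0.0, 286.9], [0.0, 416.4, 208.7], [0.0, 0.0, 1.0]] [1.262 0.106 0.732] [[-0.01, 1.0, -0.01], [0.67, -0.0, -0.75], [-0.75, -0.01, -0.67]]
side [[463.8, 0.0, 274.8], [0.0, 463.8, 210.4], [0.0, 0.0, 1.0]] [0.533 1.098 0.711] [[-1.0, -0.03, 0.01], [-0.03, 0.52, -0.85], [0.02, -0.85, -0.52]]
```

View pics/scene0.png

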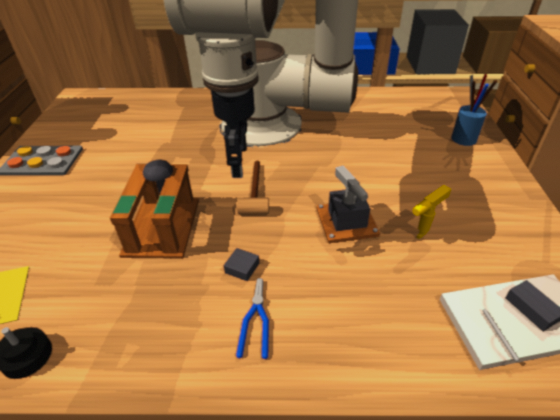

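View pics/side0.png

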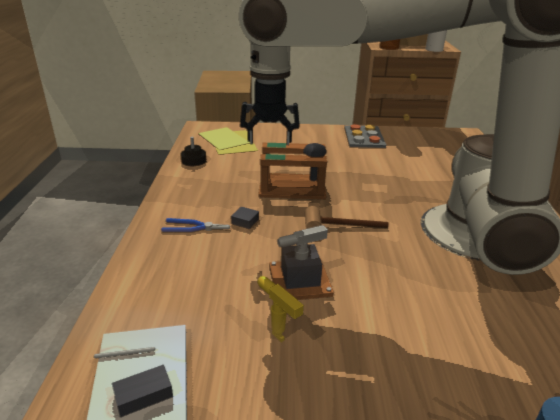

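The scene view shows two T-shaped things: a bright steel one at about (350,187), standing in the dark holder at (348,210), and a yellow one at about (432,200) standing free. The steel one in the holder fits the description. The rack is at (160,205), with green pads at (127,204) and (166,204) and the dark mushroom at (158,170). I'll confirm with an enlarged crop.

```bash
python3 - <<'E'
import cv2,numpy as np
a=cv2.imread("pics/scene0.png");b=cv2.imread("pics/side0.png")
z=lambda im,x,y,w,h,s:cv2.resize(im[y:y+h,x:x+w],None,fx=s,fy=s,interpolation=cv2.INTER_CUBIC)
# scene stake x310..390,y160..245 ; side stake x260..340,y215..300 ; scene rack 110..205,y150..260; side rack 250..335
t=np.hstack([z(a,315,160,80,60,5),z(b,260,215,80,60,5)])
u=np.hstack([z(a,110,155,100,75,4),z(b,250,135,100,75,4)])
cv2.imwrite("pics/crop1.png",np.vstack([t,u]))
E
```

```text
(no output)
```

View pics/crop1.png

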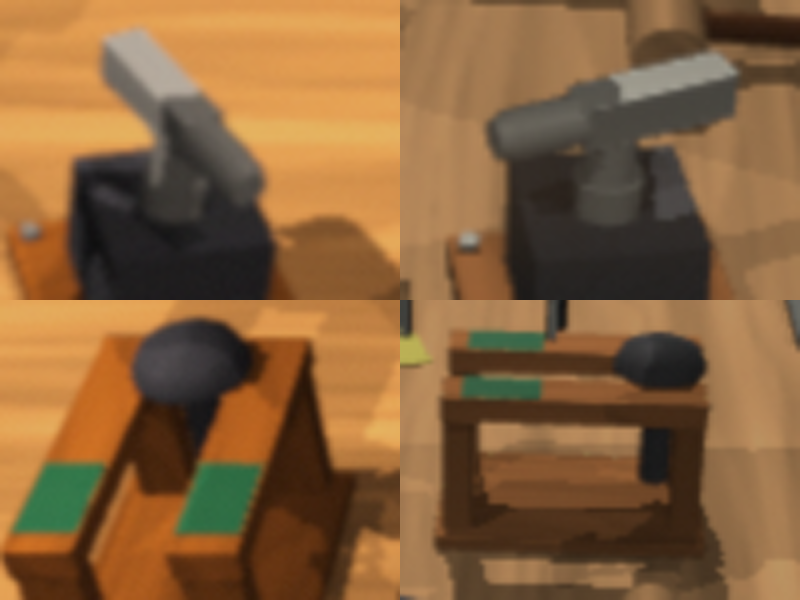

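Confirmed: the steel stake is in the holder with its horn towards the lower right of the scene view, and the free place with green pads is at the near end of the rack. Next I'll compute positions.

```bash
cat > h.py <<'E'
from rig import arm
import cv2,numpy as np
def ray(c,p):
    K,R,t=np.array(c["K"]),cv2.Rodrigues(np.array(c["rvec"]))[0],np.array(c["tvec"]).ravel()
    d=R.T@np.append(cv2.undistortPoints(np.array([[p]],float),K,None)[0,0],1); return -R.T@t,d
def atz(c,p,z):
    o,d=ray(c,p); return o+d*(z-o[2])/d[2]
E
python3 - <<'E'
from h import *
s=arm.get_calibration("scene");d=arm.get_calibration("side")
S=lambda x,y:(315+x/5-.4,160+y/5-.4); D=lambda x,y:(260+(x-400)/5-.4,215+y/5-.4)
RS=lambda x,y:(110+x/4-.4,155+(y-300)/4-.4); RD=lambda x,y:(250+(x-400)/4-.4,135+(y-300)/4-.4)
print("flat end",atz(s,S(125,35),.138),atz(d,D(722,62),.138))
print("horn",atz(s,S(253,185),.126),atz(d,D(497,138),.126))
print("neck",atz(s,S(178,208),.080),atz(d,D(610,212),.080))
for l in([(25,465),(103,465),(85,533),(5,533)],[(192,465),(262,465),(245,533),(178,533)]):
    q=np.array([atz(s,RS(*p),.125) for p in l]);print(q.round(4).tolist(),q.mean(0))
for l in([(470,333),(543,333),(543,350),(470,348)],[(465,377),(542,379),(541,398),(463,396)]):
    q=np.array([atz(d,RD(*p),.125) for p in l]);print(q.round(4).tolist(),q.mean(0))
E
```

```text
flat end [0.44332765 0.22029311 0.138     ] [0.44197959 0.21939063 0.138     ]
horn [0.54157268 0.27040452 0.126     ] [0.5421187  0.26700959 0.126     ]
neck [0.50395117 0.2447654  0.08      ] [0.49056048 0.25679261 0.08      ]
[[0.5359, -0.2969, 0.125], [0.5361, -0.2521, 0.125], [0.5937, -0.2457, 0.125], [0.5936, -0.2896, 0.125]] [ 0.56484601 -0.27104938  0.125     ]
[[0.5363, -0.201, 0.125], [0.5364, -0.161, 0.125], [0.5939, -0.1582, 0.125], [0.5938, -0.1948, 0.125]] [ 0.56509625 -0.17874001  0.125     ]
[[0.5937, -0.2837, 0.125], [0.5353, -0.2875, 0.125], [0.5348, -0.2535, 0.125], [0.5923, -0.2537, 0.125]] [ 0.56402628 -0.26960534  0.125     ]
[[0.5936, -0.1985, 0.125], [0.5349, -0.1985, 0.125], [0.5352, -0.1644, 0.125], [0.5934, -0.1643, 0.125]] [ 0.56425668 -0.18142735  0.125     ]
```

>>> send_rows(
  series=[35,-12,0,0,-1,35,-12,0,0,-1,35,-12,0,0,-1,35,-12,0,0,-1,35,-12,0,0,-1,35,-12,0,0,-1,35,-12,0,0,-1,0,0,0,0.12,-1,0,0,0,0.12,-1,0,0,0,0.12,-1],
  grip_force=100,
)

```text
time: 0.93
eef_pos: [0.4905, 0.2457, 0.2309]
eef_rot: [-0.0, 0.823, 0.567, -0.0]
wrist_force: [0.7, -0.1, 0.0]
width: 0.0851
grip_force: 0.0
```

>>> send_rows(
  series=[0,0,0,0.12,-1,0,0,0,0.12,-1,0,0,0,0.12,-1,0,0,0,0.12,-1,0,0,0,0.12,-1,0,0,0,0.12,-1,0,0,0,0.04,-1,0,0,0,0,-1,0,0,0,0,-1,0,0,0,0,-1],
)

```text
time: 1.77
eef_pos: [0.4909, 0.245, 0.2311]
eef_rot: [-0.0, 0.974, 0.224, -0.0]
wrist_force: [-1.1, -0.1, -0.5]
width: 0.0856
grip_force: 0.0
```

```bash
python3 - <<'E'
from h import *
st=arm.state();print({k:np.round(st[k],3) for k in("time","q","eef_pos","eef_rot")})
c=arm.get_calibration("wrist");im=arm.read_camera("wrist");cv2.imwrite("pics/w1.png",im[:,:,::-1])
for P in([.492,.244,.138],[.4402,.2186,.126],[.5438,.2696,.126]):print(cv2.projectPoints(np.array([P]),c["rvec"],c["tvec"],c["K"],None)[0].ravel())
E
```

```text
{'time': np.float64(1.767), 'q': array([0.322, 0.096, 1.499, 0.   , 1.547, 1.44 ]), 'eef_pos': array([0.491, 0.245, 0.231]), 'eef_rot': array([-0.   ,  0.974,  0.224, -0.   ])}
[275.19351621 203.19567594]
[275.17239423 270.01397602]
[274.75773195 116.11535839]
```

View pics/w1.png

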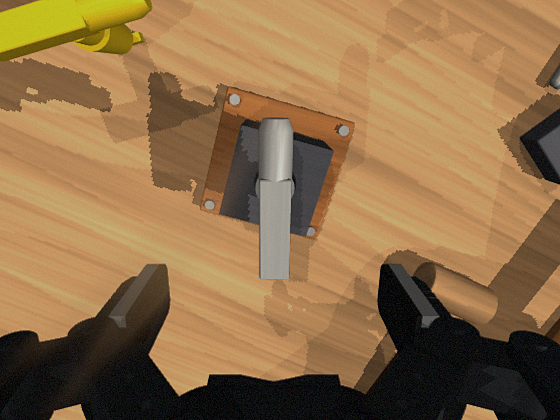

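The wrist view shows the bar upright in the picture and centred: flat end at (275,278), horn tip at (276,118), right on the prediction.

```bash
python3 - <<'E'
from h import *
c=arm.get_calibration("wrist")
a=atz(c,(275,278.5),.138);b=atz(c,(276,118),.129);u=(b-a)[:2];L=np.linalg.norm(u);u/=L
print(a,b,L,np.degrees(np.arctan2(u[1],u[0])),"centre by flat end",a[:2]+u*.058,"by horn",b[:2]-u*.058)
q=arm.state()["eef_rot"];from scipy.spatial.transform import Rotation as Ro
R=Ro.from_quat(q,scalar_first=True);print(R.as_matrix().round(3))
m=(a+b)/2;m[2]=.126-.0187;print("shift mm",R.inv().apply(m-arm.state()["eef_pos"])*1e3)
E
```

```text
[0.43960495 0.21854086 0.138     ] [0.54326579 0.26840468 0.129     ] 0.11503029389437122 25.688880611791237 centre by flat end [0.4918723  0.24368295] by horn [0.49099844 0.24326259]
[[ 0.899  0.437 -0.   ]
 [ 0.437 -0.899 -0.   ]
 [-0.    -0.    -1.   ]]
shift mm [ -0.1720414    1.5632397  123.87886244]
```

>>> send_rows(
  series=[0,1.5,15,0,-1,0,0,18,0,-1,0,0,18,0,-1,0,0,18,0,-1,0,0,18,0,-1,0,0,18,0,-1,0,0,12,0,-1,0,0,6,0,-1,0,0,0,0,0,0,0,0,0,0.3],
)

```text
time: 2.65
eef_pos: [0.4918, 0.2437, 0.1088]
eef_rot: [-0.0, 0.975, 0.224, 0.0]
wrist_force: [-0.0, -0.0, -0.7]
width: 0.0638
grip_force: 0.0
```

>>> send_rows(
  series=[0,0,0,0,0.4,0,0,0,0,0.6,0,0,0,0,1,0,0,0,0,1,0,0,0,0,1,0,0,0,0,1,0,0,0,0,1,0,0,0,0,1,0,0,0,0,1,0,0,0,0,1],
  grip_force=100,
)

```text
time: 3.48
eef_pos: [0.492, 0.2438, 0.1093]
eef_rot: [-0.0, 0.975, 0.223, 0.001]
wrist_force: [-1.4, 0.9, 6.6]
width: 0.0203
grip_force: 98.2
```

```bash
cat > s.py <<'E'
from h import *
st=arm.state()
print({k:np.round(st[k],3).tolist() for k in("time","q","eef_pos","eef_rot","wrist_force","torque","width","grip_force")})
q=st["eef_rot"];print("yaw of tool x deg",np.degrees(2*np.arctan2(q[2],q[1])))
E
python3 s.py
```

```text
{'time': 3.483, 'q': [0.32, 0.168, 1.669, 0.0, 1.303, 1.44], 'eef_pos': [0.492, 0.244, 0.109], 'eef_rot': [-0.0, 0.975, 0.223, 0.001], 'wrist_force': [-1.421, 0.941, 6.617], 'torque': [0.011, 0.327, -0.047], 'width': 0.02, 'grip_force': 98.23}
yaw of tool x deg 25.829096653559038
```

>>> send_rows(
  series=[0,0,0,-0.035,1,0,0,0,-0.035,1,0,0,0,-0.035,1,0,0,0,-0.035,1,0,0,0,-0.035,1,0,0,0,-0.035,1,0,0,0,-0.035,1,0,0,0,-0.035,1,0,0,0,-0.035,1,0,0,0,-0.035,1],
)

```text
time: 4.32
eef_pos: [0.4921, 0.2439, 0.1093]
eef_rot: [-0.0, 0.921, 0.39, 0.001]
wrist_force: [-0.6, 0.8, 5.8]
width: 0.0203
grip_force: 98.6
```

```bash
python3 s.py
```

```text
{'time': 4.317, 'q': [0.32, 0.168, 1.669, 0.0, 1.302, 1.088], 'eef_pos': [0.492, 0.244, 0.109], 'eef_rot': [-0.0, 0.921, 0.39, 0.001], 'wrist_force': [-0.611, 0.772, 5.775], 'torque': [0.274, 0.21, -0.499], 'width': 0.02, 'grip_force': 98.554}
yaw of tool x deg 45.96473733981668
```

Drag of about 0.5 N m; continuing in 20° steps.

>>> send_rows(
  series=[0,0,0,-0.035,1,0,0,0,-0.035,1,0,0,0,-0.035,1,0,0,0,-0.035,1,0,0,0,-0.035,1,0,0,0,-0.035,1,0,0,0,-0.035,1,0,0,0,-0.035,1,0,0,0,-0.035,1,0,0,0,-0.035,1],
)

```text
time: 5.15
eef_pos: [0.4921, 0.2439, 0.1093]
eef_rot: [0.0, 0.839, 0.545, 0.001]
wrist_force: [-1.3, 0.3, 6.8]
width: 0.0205
grip_force: 98.5
```

```bash
python3 s.py
```

```text
{'time': 5.15, 'q': [0.32, 0.168, 1.669, 0.0, 1.303, 0.738], 'eef_pos': [0.492, 0.244, 0.109], 'eef_rot': [0.0, 0.839, 0.545, 0.001], 'wrist_force': [-1.317, 0.275, 6.765], 'torque': [0.097, 0.156, -0.046], 'width': 0.02, 'grip_force': 98.531}
yaw of tool x deg 66.03503646222036
```

Drag gone (0.05 N m). Testing with a small lift.

>>> send_rows(
  series=[0,0,-0.3,0,1,0,0,-0.5,0,1,0,0,-0.5,0,1,0,0,-0.5,0,1,0,0,-0.5,0,1,0,0,-0.5,0,1,0,0,-0.5,0,1,0,0,-0.5,0,1,0,0,-0.5,0,1,0,0,-0.5,0,1],
)

```text
time: 5.98
eef_pos: [0.4916, 0.2436, 0.1131]
eef_rot: [-0.0, 0.839, 0.544, -0.0]
wrist_force: [-0.1, 0.5, -6.7]
width: 0.0205
grip_force: 98.0
```

Only the weight (6.7 N): it's free. Drawing straight up.

>>> send_rows(
  series=[0,0,-5,0,1,0,0,-8,0,1,0,0,-12,0,1,0,0,-15,0,1,0,0,-18,0,1,0,0,-20,0,1,0,0,-20,0,1,0,0,-20,0,1,0,0,-20,0,1,0,0,-15,0,1],
)

```text
time: 6.82
eef_pos: [0.4917, 0.2437, 0.2693]
eef_rot: [0.0, 0.839, 0.544, 0.001]
wrist_force: [-0.1, 0.2, -6.1]
width: 0.0206
grip_force: 98.4
```

```bash
python3 s.py; python3 - <<'E'
from h import *
im=arm.read_camera("scene");c=arm.get_calibration("scene")
cv2.imwrite("pics/s2.png",cv2.resize(im[110:260,90:400,::-1],None,fx=2.5,fy=2.5,interpolation=cv2.INTER_CUBIC))
E
```

```text
{'time': 6.817, 'q': [0.32, 0.084, 1.435, 0.0, 1.62, 0.74], 'eef_pos': [0.492, 0.244, 0.269], 'eef_rot': [0.0, 0.839, 0.544, 0.001], 'wrist_force': [-0.143, 0.155, -6.113], 'torque': [-0.002, -0.05, -0.021], 'width': 0.021, 'grip_force': 98.398}
yaw of tool x deg 65.93798415810653
```

View pics/s2.png

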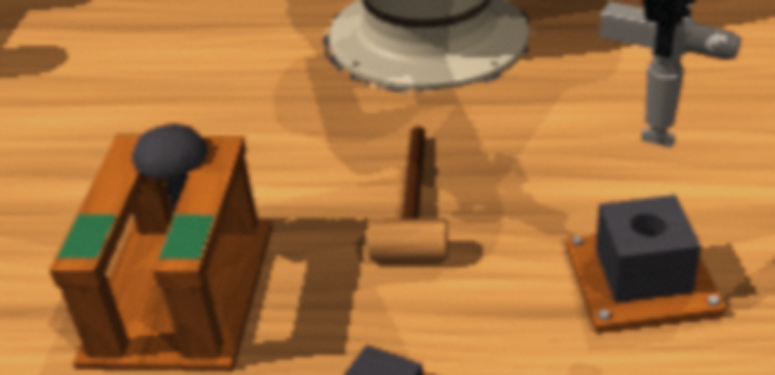

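The stake is held clear of the empty holder. I'll get the rack's yaw from the outer rail edges: left (55,268) to (117,136), right (205,268) to (243,138).

```bash
python3 - <<'E'
from h import *
c=arm.get_calibration("scene")
P=lambda x,y:atz(c,(90+x/2.5-.3,110+y/2.5-.3),.125)
l=[P(55,268),P(117,136)];r=[P(205,268),P(243,138)]
for a,b in(l,r):d=a-b;print(a.round(4),b.round(4),np.linalg.norm(d),np.degrees(np.arctan2(d[1],d[0])))
print("mid near",((l[0]+r[0])/2).round(4))
E
```

```text
[ 0.6066 -0.2835  0.125 ] [ 0.4123 -0.2841  0.125 ] 0.19434052666229334 0.17502847730795454
[ 0.6069 -0.1535  0.125 ] [ 0.4163 -0.1566  0.125 ] 0.19055771237891456 0.9367627524459613
mid near [ 0.6067 -0.2185  0.125 ]
```

>>> send_rows(
  series=[0,0,0,-0.1,1,0,0,0,-0.12,1,0,0,0,-0.12,1,0,0,0,-0.08,1,-20,3,0,0,1,-35,6,0,0,1,-35,6,0,0,1,-35,6,0,0,1,-35,6,0,0,1,-35,6,0,0,1],
)

```text
time: 7.7
eef_pos: [0.5244, 0.047, 0.2666]
eef_rot: [0.0, 0.707, 0.707, 0.0]
wrist_force: [0.2, 0.4, -5.9]
width: 0.0204
grip_force: 98.4
```

>>> send_rows(
  series=[-35,5,0,0,1,-35,5,0,0,1,-35,5,0,0,1,-35,6,0,0,1,-35,6,0,0,1,-35,6,0,0,1,-35,6,0,0,1,-20,1,0,0,1,0,0,0,0,1,0,0,0,0,1],
)

```text
time: 8.53
eef_pos: [0.5644, -0.2174, 0.2658]
eef_rot: [-0.0, 0.708, 0.706, -0.0]
wrist_force: [-0.2, 0.5, -6.0]
width: 0.0203
grip_force: 98.8
```

```bash
python3 s.py; python3 - <<'E'
from h import *
im=arm.read_camera("wrist");cv2.imwrite("pics/w2.png",im[:,:,::-1])
E
```

```text
{'time': 8.533, 'q': [-0.495, 0.205, 1.305, -0.0, 1.633, -0.493], 'eef_pos': [0.564, -0.217, 0.266], 'eef_rot': [-0.0, 0.708, 0.706, -0.0], 'wrist_force': [-0.191, 0.494, -6.034], 'torque': [0.087, -0.016, 0.008], 'width': 0.02, 'grip_force': 98.822}
yaw of tool x deg 89.88946605762578
```

View pics/w2.png

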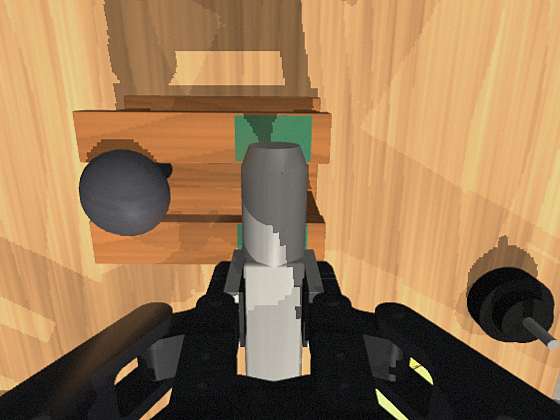

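The wrist view shows the upper (+y) rail's outer edge from (74,111) to (331,113) and its inner edge from (79,164) to (330,162). The lower rail's inner edge runs from (92,222) to (324,216), its outer edge from (96,264) to (325,256). The pad spans columns 235–311, and the stake is upright above the gap.

```bash
python3 - <<'E'
from h import *
c=arm.get_calibration("wrist")
for p in[(74,111),(331,113),(79,164),(330,162),(92,222),(324,216),(96,264),(325,256),(235,114),(311,115),(235,160),(311,161)]:print(p,atz(c,p,.125).round(4))
st=arm.state();x,y,z=st["eef_pos"];
for P in([x,y,z+.017],[x,y+.058,z+.017]):print(cv2.projectPoints(np.array([P]),c["rvec"],c["tvec"],c["K"],None)[0].ravel())
E
```

```text
(74, 111) [ 0.4111 -0.1566  0.125 ]
(331, 113) [ 0.6088 -0.1581  0.125 ]
(79, 164) [ 0.4083 -0.1979  0.125 ]
(330, 162) [ 0.6098 -0.1963  0.125 ]
(92, 222) [ 0.4114 -0.2475  0.125 ]
(324, 216) [ 0.6069 -0.2422  0.125 ]
(96, 264) [ 0.409  -0.2868  0.125 ]
(325, 256) [ 0.6093 -0.279   0.125 ]
(235, 114) [ 0.5348 -0.1588  0.125 ]
(311, 115) [ 0.5934 -0.1596  0.125 ]
(235, 160) [ 0.5337 -0.1947  0.125 ]
(311, 161) [ 0.5946 -0.1955  0.125 ]
[273.40071045 288.32844916]
[273.40427904 141.51917572]
```

>>> send_rows(
  series=[-3,0,8,-0.01,1,0,0,15,0,1,0,0,18,0,1,0,0,18,0,1,0,0,18,0,1,0,0,18,0,1,0,0,16,0,1,0,0,12,0,1,0,0,8,0,1,0,0,4,0,1],
)

```text
time: 9.42
eef_pos: [0.5644, -0.2188, 0.13]
eef_rot: [-0.001, 0.703, 0.711, -0.0]
wrist_force: [-0.8, 0.4, -6.9]
width: 0.0205
grip_force: 99.0
```

```bash
python3 s.py; python3 - <<'E'
from h import *
z=lambda im,x,y,w,h,s:cv2.resize(im[y:y+h,x:x+w],None,fx=s,fy=s,interpolation=cv2.INTER_CUBIC)
a=arm.read_camera("scene");b=arm.read_camera("side")
cv2.imwrite("pics/h1.png",np.hstack([z(a,110,140,100,125,4),z(b,245,90,100,125,4)])[:,:,::-1])
E
```

```text
{'time': 9.417, 'q': [-0.497, 0.266, 1.506, -0.0, 1.371, -0.508], 'eef_pos': [0.564, -0.219, 0.13], 'eef_rot': [-0.001, 0.703, 0.711, -0.0], 'wrist_force': [-0.803, 0.386, -6.88], 'torque': [0.027, -0.002, -0.004], 'width': 0.02, 'grip_force': 98.97}
yaw of tool x deg 90.62374733959851
```

View pics/h1.png

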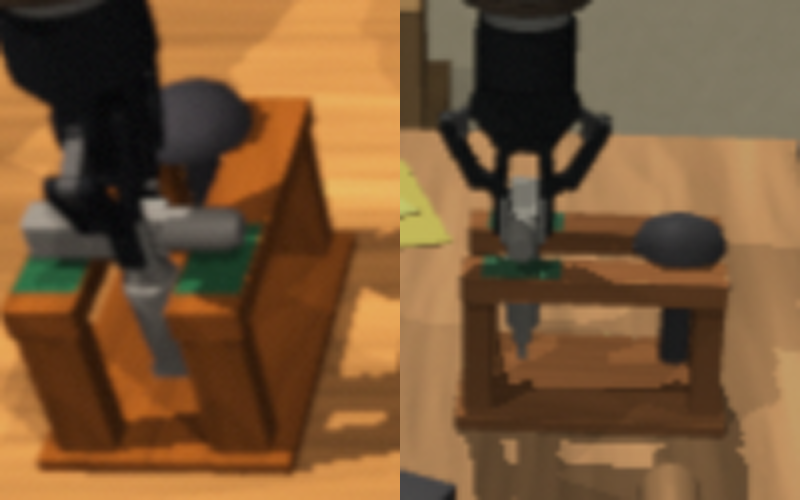

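The shank is down between the rails and the bar lies square over both green pads, about 9 mm up (bar ends at crop (25,230) and (245,228), pads centred at 137). Lowering gently.

>>> send_rows(
  series=[0,0,1,0,1,0,0,1,0,1,0,0,1,0,1,0,0,1,0,1,0,0,1,0,1,0,0,1,0,1,0,0,1,0,1,0,0,0.5,0,1,0,0,0.5,0,1,0,0,0,0,1],
)

```text
time: 10.35
eef_pos: [0.5646, -0.2194, 0.123]
eef_rot: [-0.0, 0.704, 0.711, -0.0]
wrist_force: [0.0, -0.1, -7.1]
width: 0.0208
grip_force: 99.0
```

>>> send_rows(
  series=[0,0,0.4,0,1,0,0,0.4,0,1,0,0,0.4,0,1,0,0,0.4,0,1,0,0,0.4,0,1,0,0,0.4,0,1,0,0,0.4,0,1,0,0,0,0,1,0,0,0,0,1,0,0,0,0,1],
)

```text
time: 11.18
eef_pos: [0.5646, -0.2194, 0.1204]
eef_rot: [0.0, 0.704, 0.711, -0.0]
wrist_force: [-1.3, 0.4, -1.6]
width: 0.0209
grip_force: 99.6
```

Contact: the rails now carry most of the weight. A touch more, then open.

>>> send_rows(
  series=[0,0,0.4,0,1,0,0,0,0,1,0,0,0,0,1,0,0,0,0,0.4,0,0,0,0,0.2,0,0,0,0,0,0,0,0,0,0,0,0,0,0,0,0,0,0,0,0,0,0,0,0,0],
  grip_force=20,
)

```text
time: 12.02
eef_pos: [0.5646, -0.2194, 0.1198]
eef_rot: [-0.0, 0.704, 0.711, -0.0]
wrist_force: [0.3, -0.7, -0.1]
width: 0.0428
grip_force: 0.0
```

```bash
python3 s.py
```

```text
{'time': 12.017, 'q': [-0.498, 0.273, 1.518, -0.0, 1.35, -0.508], 'eef_pos': [0.565, -0.219, 0.12], 'eef_rot': [-0.0, 0.704, 0.711, -0.0], 'wrist_force': [0.28, -0.745, -0.137], 'torque': [0.005, 0.037, -0.027], 'width': 0.043, 'grip_force': 0.0}
yaw of tool x deg 90.57325628477821
```

Released with both pads about 10 mm clear; retreating straight up.

>>> send_rows(
  series=[0,0,-3,0,0,0,0,-8,0,0,0,0,-12,0,0,0,0,-18,0,0,0,0,-20,0,0,0,0,-20,0,0,0,0,-20,0,0,0,0,-15,0,0,0,0,0,0,0,0,0,0,0,0],
)

```text
time: 12.85
eef_pos: [0.5649, -0.2195, 0.2375]
eef_rot: [0.001, 0.704, 0.711, 0.0]
wrist_force: [-0.4, 0.0, -0.1]
width: 0.0427
grip_force: 0.0
```

```bash
python3 s.py; python3 - <<'E'
from h import *
z=lambda im,x,y,w,h,s:cv2.resize(im[y:y+h,x:x+w],None,fx=s,fy=s,interpolation=cv2.INTER_CUBIC)
a=arm.read_camera("scene");b=arm.read_camera("side")
cv2.imwrite("pics/h2.png",np.hstack([z(a,110,140,100,125,4),z(b,245,90,100,125,4)])[:,:,::-1])
E
```

```text
{'time': 12.85, 'q': [-0.498, 0.212, 1.353, -0.0, 1.575, -0.508], 'eef_pos': [0.565, -0.22, 0.238], 'eef_rot': [0.001, 0.704, 0.711, 0.0], 'wrist_force': [-0.4, 0.046, -0.093], 'torque': [-0.051, 0.056, 0.02], 'width': 0.043, 'grip_force': 0.0}
yaw of tool x deg 90.57247954996284
```

View pics/h2.png

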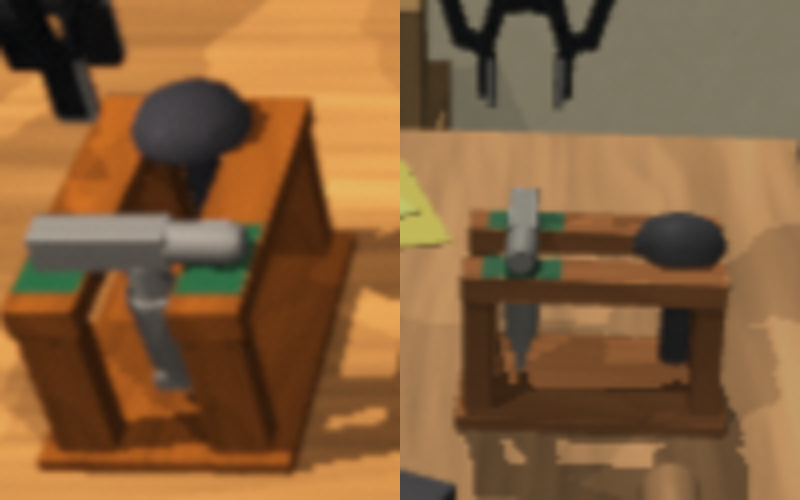

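The stake hangs with its bar square across both green pads (crop (30,240) to (245,242)) and its shank down. The mushroom is undisturbed and the gripper is clear.

```bash
python3 -c "
from rig import arm
print(arm.job_done())"
```

```text
the job is handed in; nothing more can be done
None
```

I twisted the T-stake free while it was still seated, drew it straight up, hung it square across both rails on the green pads and let go; the job was handed in at about 13 s.

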